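# Lock a cam clamp through its hidden hex socket

## Robot

A 6-joint arm with a two-finger parallel gripper is mounted at the origin on a cart in front of the work surface, level with it; the furniture and walls round the work are solid. World frame = base frame: x ahead of the robot, y to its left, z up, the work surface at z = 0. Lengths are in m, angles in rad, forces in N, time in s.
With the tool pointing down it reaches from about 0.35 to 0.975 m from the base axis. Payload 17.4 kg.
Tool frame: the origin (TCP) lies midway between the tips of the shut fingers; the grasp point (between the pads) lies 19 mm behind it; z points along the fingers, y is the line along which they close (so a half turn about z gives the same grasp; the last joint's range is limited). The gripper opens to 85 mm and grips with 20 to 120 N. Pads are 22 mm wide; open, the fingers measure 114 mm over their backs; the gripper's body (76 mm by 85 mm) begins 54 mm behind the grasp point. The pads swing forward as they close: fully open they stand 13 mm farther back than shut.
Start: joints at [1.12, 0.116, 1.442, -0, 1.584, -0.038], TCP at [0.271, 0.618, 0.193] pointing down, gripper open.
Joint ranges: [-2.83, 2.83], [-0.83, 2.19], [0.07, 2.5], [-1.14, 4.28], [0.01, 3], [-2.97, 2.97]. Speed limits (rad/s): [1.89, 1.89, 2.22, 3.14, 3.14, 3.14].

## Interface

Orientations are given as [roll, pitch, yaw] about the fixed x, y, z axes, in that order (R = Rz(yaw) Ry(pitch) Rx(roll)).
In Python, from cell import env, viewer gives the robot as it stands.
- The arm moves only by the tool drive_tool, never from a script. Its argument "commands" is a list that holds one entry, the list of rows, each a list of 4 numbers: the shift along the tool's x, y, z scaled (see below), then the turn about the tool's z scaled (see below). In form: [[[x, y, z, roll], ...]]. A call has 1 to 12 rows; each row is the pose to reach, as a shift and turn from the pose commanded when the call began, along the tool's axes at that moment; what a row does not reach only later rows make up. The controller multiplies each number of a shift by 500 mm and each number of a turn by pi/2 rad. A row lasts 1/10 s, in which the tool goes at most 50 mm and 8.59 degrees, less where a joint would pass 70% of its speed; a pose out of reach is approached as far as the arm can. A call with a number of a shift or a turn outside -1 to 1 is refused whole. A call with a gripper value outside its range is refused whole. "jaw" is the opening in per cent of the stroke, from 0 (shut) to 100 (fully open), set as the call begins (left out, the last holds). The fingers move at their own pace and stop on an object; "force" is the grip in N (left out, the last holds). Time passes only in rows, so rows that repeat a pose let the fingers close. It gives the time, the measured TCP pose, the force, the opening and the grip force at its end, in the units of the state.
- env.get_obs(): the state, without advancing time (a new reading comes with each control period).
- viewer.camera(name): name is "scene" or "side" or "wrist"; returns (picture, depth): 400x640x3 uint8, red, green, blue; 400x640 float32, m along the optical axis (not along the pixel's ray), 0 where there is no reading.
- viewer.camera_params(name): a dict with "fx", "fy", "cx", "cy" (pixels), "pose" (4x4, takes a point from camera to world coordinates). Camera axes: x right, y down, z forward; pixel columns grow to the right and rows downward; lengths in m; the calibration is good to about 2 mm. A picture is of the moment at which its call begins: read the wrist's pose just before it. camera_params takes no time and is no camera call; for the wrist camera it gives the pose at the moment of the call.
- env.sign_off(): hands the job in; it is judged then, once.
The state is a dict: "t": time; "qpos": joint angles; "qvel": joint speeds; "tau": joint torques, N m; "tool_pos": TCP position; "orientation": TCP orientation; "force": force on the tool from outside, world axes, zero at the start; "torque": the same for the moment, N m; "opening": finger opening in m; "grip_force": force on a finger pad.
Only numpy, scipy, OpenCV 4.12 (cv2) and the standard library are available. Lean on these libraries where they do the work, as an engineer would, in place of code of your own. Each camera call takes 0.05 s, during which the arm holds its last target. There are 200 camera calls.

## Task

Take the red T-handled hex key out of its stand, lower it into the round bore of the blue clamp, and with light pressure turn it until it drops fully home into the hidden hex socket of the screw at the bottom. Then turn the screw clockwise (seen from above) to its stop, so that the jaw closes on the aluminium specimen, never forcing the key. Let go and leave the key standing upright in the screw, with the vials, the stopper and the cup left where they stand.

Things in the scene. Friction and masses are not known exactly. Their poses are not given: they have to be found in the camera images.
- hex_key: T-handled steel hex key, 140 mm long, about 0.45 kg, upright in its stand at the start. Origin: centre of the tip; z runs up the shank to the handle, x along the red cross handle. Shank: hexagon, 22 mm across flats, 25.4 mm across corners, down to the flat tip. A 29 mm wide round collar lies from z 106 to 118 mm.
- key_handle (a point): centre of the red cross handle of the hex key, 129 mm above the tip; axes as the key's. The handle is 80 mm long (x), 14 mm wide (y) and 22 mm high (z); grip it across its width.
- key_stand: fixed grey stand, 70 x 70 mm, 46 mm high, on an 80 mm rubber foot, with a 27 mm wide, 40 mm deep hole in the middle of the top for the key. Origin: centre of its underside, z up.
- cam_clamp: fixed clamp: steel foot 92 (x) by 152 mm (y), 12 mm thick, from y -40 to +112 mm; blue round boss, 50 mm wide and 60 mm high, with the bore. Sliding jaw, aluminium specimen and blue fence (46 mm high) lie at +y. Origin: on the axis of boss, bore and screw, at the foot's underside; z up. The boss's top is an aluminium cone, 39 mm wide at z 60, leading into the 26.5 mm round bore at z 52 mm.
- bore_mouth (a point): centre of the bore's mouth on top of the boss, on the screw's axis, 60 mm above the clamp's origin.
- socket_face (a point): point on the screw's axis at the bottom of the bore, on the face of the screw head, 30 mm above the clamp's origin; its axes are the clamp's, not the socket's. The hex socket goes 12 mm down from here, 23 mm across flats, its angle unknown. A key at a wrong angle stops with its tip at this point; within about 5 degrees of the right one it drops to 12 mm below.
- screw (a joint): turn of the clamp screw in rad, growing clockwise seen from above; starts between 0 and 0.25; hard stops at 1.2 (jaw closed on the specimen) and -0.6. It takes 0.08 N m to turn (the key then bears on it with some 20 N; over 40 N is too much) and stays where left; a key resting on its face with 5 N does not turn it. In the socket the key has up to 0.2 rad of play.
- vial_red: small glass vial with a red cap, 28 mm wide, 58 mm high, loose. Origin: centre of its underside.
- vial_black: small glass vial with a black cap, 28 mm wide, 58 mm high, loose. Origin: centre of its underside.
- stopper: red-brown rubber stopper, 22 mm wide, 20 mm high, loose. Origin: centre of its underside.
- cup: small clear sample cup, 50 mm wide, 45 mm high, loose. Origin: centre of its underside.

How it is judged:
On the way, in this order (a step that is already met when the one before it is completed fails the run):
1. the key is fully home in the screw's hex socket, its tip within 3.5 mm of the socket's floor (z of hex_key in the frame of cam_clamp below 0.0215 m and horizontal distance between hex_key and bore_mouth below 0.004 m and angle between hex_key's own z axis and vertical below 0.12 rad), for 0.2 s.
2. the screw is turned clockwise to its stop (beyond 1.05 rad) with the key home in it (z of hex_key in the frame of cam_clamp below 0.0215 m and horizontal distance between hex_key and bore_mouth below 0.004 m and value of joint screw above 1.05 rad), for 0.2 s.
At the end, for the whole second after the job is handed in: The screw stands beyond 1.05 rad (stop at 1.2); the key stands free and at rest in its socket, upright within 0.12 rad, its tip less than 3.5 mm above the socket's floor and within 4 mm of the screw's axis (all of step 2 and angle between hex_key's own z axis and vertical below 0.12 rad and linear speed of hex_key below 0.02 m/s and contact force between the fingers and hex_key below 0.1 N); the robot touches nothing.
It fails at once if the key is forced: it bears on the clamp or its screw with more than 40 N, all contacts added up (contact force between hex_key and cam_clamp above 40 N).
It fails at once if a vial, the stopper or the cup is shifted by more than 15 mm (distance of any of vial_red, vial_black, stopper, cup from where it was at the start of the episode above 0.015 m).
It also fails if it takes over 58 s, if anything falls off the work surface, if the arm or the gripper's body presses on something with over 40 N, if the wrist force passes 120 N, or if a joint passes its speed limit or range.

## Working session

There is one attempt and no reset: what is moved stays moved. The work goes in short steps, Python scripts to look and compute and a tool call to move; the robot and the scene stay as the last step left them, time stands still between calls to the robot, and variables do not carry over. Pictures are saved under pics/ and viewed, at most 11 in all, crops included, and the job is handed in when it is done.

Besides the shell and the picture viewer there is one more tool, called after "Call:" as name(argument=value, ...) on one line, values as JSON. drive_tool: Moves the arm, as the interface text tells. Its arguments: {"type":"object","properties":{"commands":{"type":"array","items":{"type":"array","items":{"type":"array","items":{"type":"number","minimum":-1,"maximum":1}}}},"jaw":{"type":"number"},"force":{"type":"number"}},"required":["commands"]}

```bash
mkdir -p pics
cat > h.py <<'E'
import numpy as np, cv2
from cell import env, viewer
def snap(n,f):
    P=viewer.camera_params(n); im,d=viewer.camera(n)
    cv2.imwrite(f'pics/{f}.png',im[:,:,::-1]); np.savez(f'pics/{f}.npz',im=im,d=d,**P); return im,d,P
def cloud(d,P):
    v,u=np.mgrid[:d.shape[0],:d.shape[1]]
    c=np.stack([(u-P['cx'])/P['fx']*d,(v-P['cy'])/P['fy']*d,d,np.ones_like(d)],-1)
    w=(c@P['pose'].T)[...,:3]; w[d==0]=np.nan; return w
E
python3 - <<'E'
from h import *
print(env.get_obs())
for n in ['scene','side']:
    im,d,P=snap(n,n+'0'); print(n,P['pose'].round(3).tolist(),P['fx'])
a=cv2.imread('pics/scene0.png');b=cv2.imread('pics/side0.png')
E
```

```text
{'t': 0.0, 'qpos': array([ 1.12017634e+00,  1.16514438e-01,  1.44226909e+00,  3.39354638e-06,
        1.58397329e+00, -3.77858971e-02]), 'qvel': array([ 0.00097312,  0.00090582, -0.00021547,  0.00096228, -0.00108223,
       -0.00106988]), 'tau': array([-4.16259063e-04, -7.31993222e+01, -6.32489419e+01, -1.48674008e-04,
        6.14882796e-03, -2.80463848e-05]), 'tool_pos': array([0.2707144 , 0.61808816, 0.19194063]), 'orientation': array([-3.14042944e+00, -4.73695967e-05,  2.72875857e+00]), 'force': array([ 0.23933242,  0.76941437, -0.73823826]), 'torque': array([ 0.00421936,  0.02225653, -0.03084139]), 'grip_force': 0.0, 'opening': 0.08552165513850925}
scene [[0.855, -0.214, 0.472, 0.122], [-0.518, -0.333, 0.788, -0.919], [-0.011, -0.918, -0.396, 0.51], [0.0, 0.0, 0.0, 1.0]] 361.18862645205513
side [[-0.992, -0.085, 0.089, 0.473], [-0.122, 0.613, -0.781, 0.706], [0.012, -0.786, -0.618, 0.784], [0.0, 0.0, 0.0, 1.0]] 467.8696036373091
```

View pics/scene0.png

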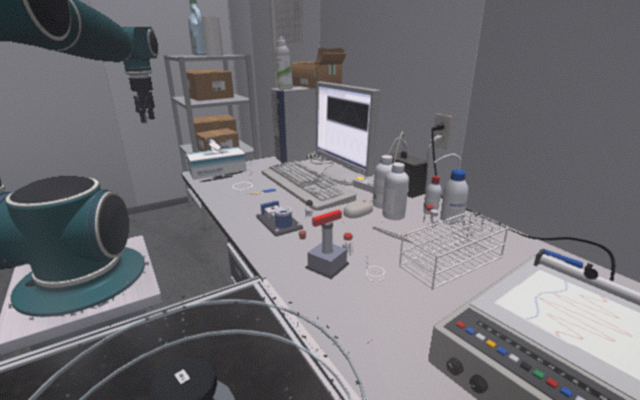

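View pics/side0.png

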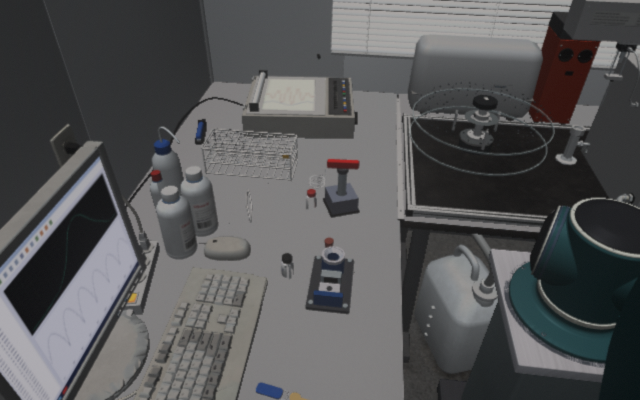

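The side view shows the key handle at (343,164), the stand at (341,200), the boss at (333,258), the red vial at (311,198), the black vial at (287,264), the stopper at (329,242) and the cup at (317,182). The scene view shows the same objects around (325,240).

Run:
```python
from h import *
def ld(f):
    z=np.load(f'pics/{f}.npz'); return z['im'].astype(int),cloud(z['d'],z)
for f,box in [('side0',(320,150,366,175)),('scene0',(305,205,345,228))]:
    im,w=ld(f); m=np.zeros(im.shape[:2],bool); m[box[1]:box[3],box[0]:box[2]]=1
    m&=(im[...,0]>110)&(im[...,1]<70); p=w[m]; p=p[~np.isnan(p[:,0])]
    t=p[p[:,2]>np.percentile(p[:,2],97)-.006]
    r=cv2.minAreaRect(t[:,:2].astype(np.float32)*1000)
    print(f,len(p),'z',np.percentile(p[:,2],[2,50,97]).round(4),'top',r,len(t))
im,w=ld('side0')
for n,b in dict(boss=(315,243,350,275),fence=(312,283,345,308),stand=(322,182,360,218),vr=(304,186,319,210),vb=(279,252,295,278),stop=(322,236,336,248),cup=(307,174,327,190)).items():
    p=w[b[1]:b[3],b[0]:b[2]].reshape(-1,3); p=p[~np.isnan(p[:,0])]
    p=p[p[:,2]>.012]; zt=np.percentile(p[:,2],95) if len(p) else 0
    t=p[p[:,2]>zt-.008]; print(n,len(p),'ztop',round(float(zt),4),'mean',t.mean(0).round(4),'min',t.min(0).round(3),'max',t.max(0).round(3))
a=cv2.imread('pics/side0.png')[140:320,230:390]; cv2.imwrite('pics/c1.png',cv2.resize(a,None,fx=3.3,fy=3.3,interpolation=3)[:600,:])
```

```text
side0 89 z [0.1424 0.1456 0.1478] top ((524.4491577148438, -271.5169982910156), (76.84061431884766, 16.02674674987793), 2.0069375038146973) 89
scene0 170 z [0.1291 0.1407 0.1455] top ((521.6732177734375, -275.7003173828125), (74.90263366699219, 9.771010398864746), 5.190393924713135) 97
boss 762 ztop 0.0606 mean [ 0.5211 -0.0262  0.0581] min [ 0.497 -0.053  0.053] max [0.546 0.003 0.065]
fence 723 ztop 0.0466 mean [0.5211 0.0754 0.0445] min [0.492 0.05  0.039] max [0.551 0.081 0.049]
stand 795 ztop 0.073 mean [ 0.5223 -0.2616  0.0767] min [ 0.512 -0.268  0.065] max [ 0.533 -0.255  0.088]
vr 119 ztop 0.06 mean [ 0.5998 -0.2469  0.0573] min [ 0.589 -0.264  0.052] max [ 0.611 -0.237  0.061]
vb 206 ztop 0.0596 mean [ 0.6208 -0.0051  0.0573] min [ 0.611 -0.019  0.052] max [0.631 0.006 0.063]
stop 72 ztop 0.0597 mean [ 0.5272 -0.0494  0.0597] min [ 0.519 -0.053  0.059] max [ 0.535 -0.047  0.061]
cup 35 ztop 0.0587 mean [ 0.6017 -0.2593  0.0576] min [ 0.596 -0.264  0.054] max [ 0.607 -0.257  0.059]
```

View pics/c1.png

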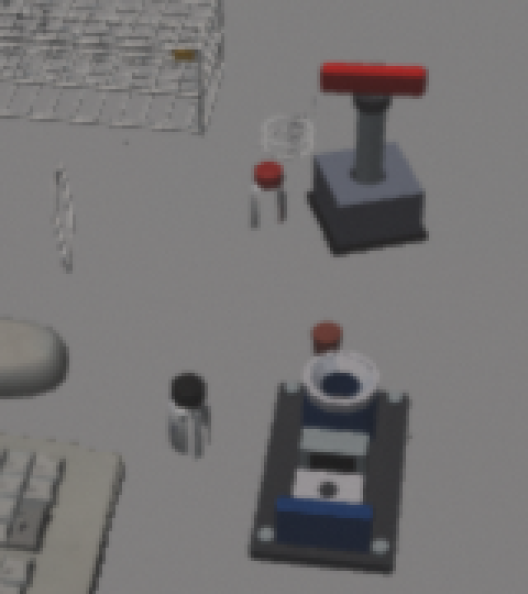

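The boss is at about (0.521,-0.026) with its top at z 0.060, and the handle is at about (0.523,-0.273) with its top at 0.146. Both heights match the given sizes. I'll move over the key.

```bash
cat >> h.py <<'E'
def to(x,y,z,yaw,o=None):
    o=o or env.get_obs(); r=o['orientation']; from scipy.spatial.transform import Rotation as R
    T=R.from_euler('xyz',r); s=T.inv().apply(np.array([x,y,z])-o['tool_pos'])/.5
    dy=(yaw-r[2]+np.pi)%(2*np.pi)-np.pi
    print('cmd',s.round(4),'roll',round(-dy/(np.pi/2),4),'dist',np.linalg.norm(s)*.5)
E
python3 -c "
from h import *
to(.42,.15,.23,np.pi)"
```

```text
cmd [-0.6491 -0.7379 -0.0752] roll -0.2628 dist 0.4927950521665063
```

Call:
drive_tool(commands=[[[-0.65,-0.738,-0.075,-0.263],[-0.65,-0.738,-0.075,-0.263],[-0.65,-0.738,-0.075,-0.263],[-0.65,-0.738,-0.075,-0.263],[-0.65,-0.738,-0.075,-0.263],[-0.65,-0.738,-0.075,-0.263],[-0.65,-0.738,-0.075,-0.263],[-0.65,-0.738,-0.075,-0.263],[-0.65,-0.738,-0.075,-0.263],[-0.65,-0.738,-0.075,-0.263],[-0.65,-0.738,-0.075,-0.263],[-0.65,-0.738,-0.075,-0.263]]])

```text
t: 1.3
tool_pos: [0.4206, 0.1492, 0.2301]
orientation: [3.141, -0.0, 3.139]
force: [0.1, 0.1, -0.2]
opening: 0.0856
grip_force: 0.0
```

```bash
python3 -c "
from h import *
print(env.get_obs())
to(.522,-.026,.26,np.pi)"
```

```text
{'t': 1.3, 'qpos': array([ 2.83612471e-01, -4.02421558e-01,  1.84622392e+00,  1.76358656e-04,
        1.69783000e+00, -1.28504652e+00]), 'qvel': array([ 0.0461436 ,  0.0069161 , -0.00163846,  0.00382228, -0.00328553,
        0.01061729]), 'tau': array([-3.44451316e+00, -3.08817279e+01, -6.39665222e+01, -1.89999500e-01,
        3.20225931e-02, -3.40614617e-01]), 'tool_pos': array([0.42060948, 0.14921579, 0.2300953 ]), 'orientation': array([ 3.14143600e+00, -8.74130083e-05,  3.13947766e+00]), 'force': array([ 0.06717874,  0.12656097, -0.15159737]), 'torque': array([-0.02530795, -0.00930906, -0.03987873]), 'grip_force': 0.0, 'opening': 0.08558509859502951}
cmd [-0.2035 -0.35   -0.0599] roll -0.0013 dist 0.20463357553482692
```

Call:
drive_tool(commands=[[[-0.2,-0.35,-0.08,0],[-0.2,-0.35,-0.08,0],[-0.2,-0.35,-0.08,0],[-0.2,-0.35,-0.08,0],[-0.2,-0.35,-0.08,0],[-0.2,-0.35,-0.08,0],[-0.2,-0.35,-0.08,0]]])

```text
t: 2.0
tool_pos: [0.5202, -0.0235, 0.2697]
orientation: [3.141, -0.001, -3.14]
force: [0.2, 0.6, -0.1]
opening: 0.0854
grip_force: 0.0
```

Run:
```python
from h import *
print(env.get_obs()['tool_pos'])
im,d,P=snap('wrist','w1'); print(P['pose'].round(3).tolist(),P['fx'])
to(.523,-.273,.23,np.pi)
```

```text
[ 0.52020408 -0.02346902  0.26969092]
[[-0.002, 0.948, 0.319, 0.439], [1.0, 0.002, 0.001, -0.023], [0.0, 0.319, -0.948, 0.45], [0.0, 0.0, 0.0, 1.0]] 315.1090051727727
cmd [-0.0047 -0.4993  0.0796] roll 0.0014 dist 0.25282328896412926
```

View pics/w1.png

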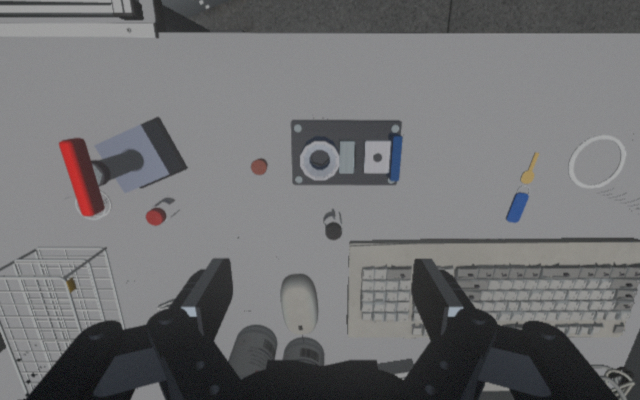

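The boss ring is at (320,160), the handle runs from (72,140) to (93,213), the stopper is at (259,166), the red vial at (156,216) and the black vial at (333,230).

Run:
```python
from h import *
z=np.load('pics/w1.npz'); im=z['im'].astype(int); d=z['d']; w=cloud(d,z)
def plane(uv,h):
    c=np.c_[(uv[:,0]-z['cx'])/z['fx'],(uv[:,1]-z['cy'])/z['fy'],np.ones(len(uv))]@z['pose'][:3,:3].T
    o=z['pose'][:3,3]; return o+c*((h-o[2])/c[:,2])[:,None]
def blob(b,m,h,name):
    k=np.zeros(m.shape,np.uint8); k[b[1]:b[3],b[0]:b[2]]=m[b[1]:b[3],b[0]:b[2]]
    n,l,s,_=cv2.connectedComponentsWithStats(k); i=1+np.argmax(s[1:,4]); v,u=np.nonzero(l==i)
    p=plane(np.c_[u,v],h)
    hull=cv2.convexHull((p[:,:2]*1000).astype(np.float32))
    print(name,len(u),'circ',cv2.minEnclosingCircle(hull),'rect',cv2.minAreaRect(hull),'zdepth',np.nanpercentile(w[v,u,2],[5,50,95]).round(4))
g=im.sum(2)
blob((295,135,343,186),(g>430),.06,'ring')
blob((55,130,110,220),(im[...,0]>120)&(im[...,1]<60),.146,'handle')
blob((285,115,410,190),(g<200),.012,'foot')
blob((385,130,406,186),(im[...,2]>im[...,0]+40),.046,'fence')
```

```text
ring 517 circ ((521.970458984375, -26.13951873779297), 24.627653121948242) rect ((522.0108642578125, -26.39303970336914), (47.24234390258789, 47.77888107299805), 0.10490848124027252) zdepth [0.0546 0.0588 0.0604]
handle 855 circ ((522.375244140625, -266.38232421875), 38.01908493041992) rect ((522.4637451171875, -267.8181457519531), (75.81571960449219, 11.797781944274902), 3.5264923572540283) zdepth [0.143  0.1448 0.1462]
foot 128 circ ((523.7659912109375, 72.08906555175781), 32.00729751586914) rect ((523.686767578125, 76.13233947753906), (63.845359802246094, 15.345742225646973), 1.1219215393066406) zdepth [0.0118 0.0359 0.0439]
fence 387 circ ((521.71240234375, 72.83049774169922), 29.245725631713867) rect ((521.7130737304688, 73.1551513671875), (11.28297233581543, 57.929996490478516), 89.94419860839844) zdepth [0.0435 0.0451 0.0466]
```

Call:
drive_tool(commands=[[[0,-0.49,0.04,0],[0,-0.49,0.04,0],[0,-0.49,0.04,0],[0,-0.49,0.04,0],[0,-0.49,0.04,0],[0,-0.49,0.04,0],[0,-0.49,0.04,0]]])

```text
t: 2.75
tool_pos: [0.5206, -0.2693, 0.2499]
orientation: [3.141, -0.0, -3.141]
force: [-1.4, 0.6, -0.0]
opening: 0.0852
grip_force: 0.0
```

Run:
```python
from h import *
print(env.get_obs()['tool_pos'])
z0=snap('wrist','w2')
z=np.load('pics/w2.npz'); im=z['im'].astype(int); d=z['d']; w=cloud(d,z)
m=(im[...,0]>120)&(im[...,1]<60)&(w[...,2]>.12)
p=w[m]; print(len(p),np.percentile(p[:,2],[5,50,95]))
t=p[p[:,2]>.14]; print(cv2.minAreaRect((t[:,:2]*1000).astype(np.float32)),t.mean(0))
```

```text
[ 0.52061361 -0.26927024  0.24985321]
835 [0.14297607 0.14479835 0.14604521]
((523.262939453125, -270.45013427734375), (76.00098419189453, 12.418136596679688), 3.733424186706543) [ 0.52282056 -0.27022788  0.14470568]
```

View pics/w2.png

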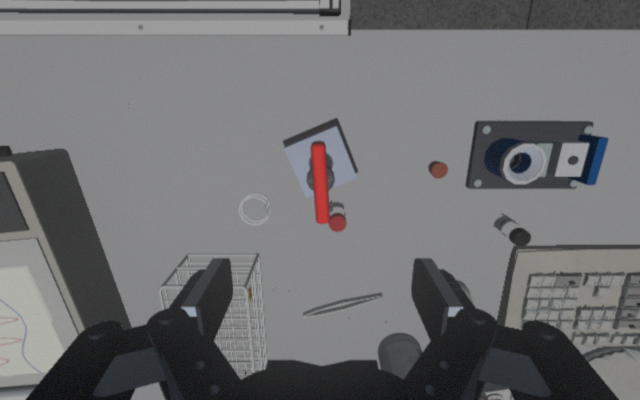

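The handle is at (320,182): centre (0.523,-0.2705), yaw about +3.7°. I'll descend and grip above the collar.

```bash
python3 -c "
from h import *
to(.523,-.2705,.128,np.pi+.065)"
```

```text
cmd [-0.0044 -0.0038  0.2445] roll -0.0405 dist 0.12229249196661626
```

Call:
drive_tool(commands=[[[-0.0045,-0.003,0.1,-0.0405],[-0.0045,-0.003,0.16,-0.0405],[-0.0045,-0.003,0.21,-0.0405],[-0.0045,-0.003,0.244,-0.0405],[-0.0045,-0.003,0.244,-0.0405],[-0.0045,-0.003,0.244,-0.0405]]])

```text
t: 3.4
tool_pos: [0.5234, -0.271, 0.1295]
orientation: [-3.141, 0.001, -3.077]
force: [-0.2, -0.2, 0.0]
opening: 0.0857
grip_force: 0.0
```

Call:
drive_tool(commands=[[[0,0,0,0],[0,0,0,0],[0,0,0,0],[0,0,0,0],[0,0,0,0],[0,0,0,0],[0,0,0,0],[0,0,0,0]]], jaw=0, force=30)

```text
t: 4.2
tool_pos: [0.5229, -0.2716, 0.1282]
orientation: [-3.142, -0.0, -3.078]
force: [0.1, -0.4, -0.3]
opening: -0.0
grip_force: 0.0
```

```bash
python3 -c "
from h import *
print(env.get_obs())"
```

```text
{'t': 4.2, 'qpos': array([-5.22336065e-01, -4.58217830e-02,  1.71233590e+00, -1.58667452e-05,
        1.47508416e+00, -2.15707183e+00]), 'qvel': array([ 0.00185548,  0.00138856,  0.00086394, -0.00018961,  0.00025736,
       -0.00083222]), 'tau': array([-1.08462892e-02, -5.81797278e+01, -6.20900488e+01, -3.74968395e-04,
        1.12326266e-03,  9.70079850e-05]), 'tool_pos': array([ 0.52285262, -0.27157201,  0.12820696]), 'orientation': array([-3.14158261e+00, -1.34261109e-05, -3.07765169e+00]), 'force': array([ 0.07189848, -0.41582061, -0.25133899]), 'torque': array([-0.04756814,  0.00046427, -0.02253655]), 'grip_force': 0.0, 'opening': -2.359224511294423e-05}
```

The jaw shut on nothing, so I need a look.

Run:
```python
from h import *
snap('wrist','w3'); snap('side','s3')
a=cv2.imread('pics/w3.png'); b=cv2.imread('pics/s3.png')[80:240,240:420]
b=cv2.resize(b,None,fx=2.2,fy=2.2); c=np.zeros((352+0,396,3),np.uint8); c[:]=b
a=cv2.resize(a[60:400,200:440],None,fx=1.035,fy=1.035)[:352]
cv2.imwrite('pics/c3.png',np.hstack([a,c]))
print(a.shape)
```

```text
(352, 248, 3)
```

View pics/c3.png

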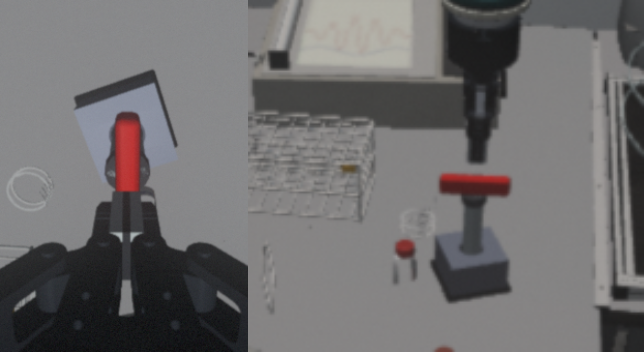

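Run:
```python
from h import *
o=env.get_obs(); print(o['tool_pos'])
z=np.load('pics/s3.npz'); w=cloud(z['d'],z); im=z['im'].astype(int)
def proj(p):
    c=np.linalg.inv(z['pose'])@np.r_[p,1]; return (c[0]/c[2]*z['fx']+z['cx']).round(1),(c[1]/c[2]*z['fy']+z['cy']).round(1),c[2].round(3)
print('tcp px',proj(o['tool_pos']),'handle px',proj([.523,-.2705,.135]))
for v in range(128,176,3): print(v,[tuple(w[v,u].round(3)) for u in (341,344,347)], im[v,344])
```

```text
[ 0.52286564 -0.27155652  0.12819382]
tcp px (np.float64(342.9), np.float64(166.1), np.float64(1.173)) handle px (np.float64(342.9), np.float64(164.1), np.float64(1.168))
128 [(np.float64(0.531), np.float64(-0.249), np.float64(0.249)), (np.float64(0.522), np.float64(-0.221), np.float64(0.264)), (np.float64(0.516), np.float64(-0.224), np.float64(0.264))] [82 86 91]
131 [(np.float64(0.528), np.float64(-0.214), np.float64(0.26)), (np.float64(0.521), np.float64(-0.211), np.float64(0.262)), (np.float64(0.515), np.float64(-0.213), np.float64(0.262))] [81 82 88]
134 [(np.float64(0.528), np.float64(-0.21), np.float64(0.255)), (np.float64(0.521), np.float64(-0.212), np.float64(0.255)), (np.float64(0.514), np.float64(-0.214), np.float64(0.254))] [40 40 41]
137 [(np.float64(0.528), np.float64(-0.219), np.float64(0.242)), (np.float64(0.521), np.float64(-0.224), np.float64(0.24)), (np.float64(0.515), np.float64(-0.224), np.float64(0.241))] [37 37 38]
140 [(np.float64(0.528), np.float64(-0.231), np.float64(0.227)), (np.float64(0.522), np.float64(-0.244), np.float64(0.22)), (np.float64(0.514), np.f
[... 1491 characters left out ...]
.52), np.float64(-0.264), np.float64(0.14)), (np.float64(0.513), np.float64(-0.265), np.float64(0.14))] [74 33 32]
167 [(np.float64(0.527), np.float64(-0.264), np.float64(0.13)), (np.float64(0.52), np.float64(-0.264), np.float64(0.131)), (np.float64(0.512), np.float64(-0.265), np.float64(0.131))] [68 34 34]
170 [(np.float64(0.526), np.float64(-0.259), np.float64(0.124)), (np.float64(0.519), np.float64(-0.261), np.float64(0.124)), (np.float64(0.512), np.float64(-0.265), np.float64(0.122))] [54 53 55]
173 [(np.float64(0.526), np.float64(-0.255), np.float64(0.118)), (np.float64(0.518), np.float64(-0.259), np.float64(0.116)), (np.float64(0.511), np.float64(-0.263), np.float64(0.115))] [43 41 43]
```

The picture and depth put the shut fingertips at z≈0.172, although the TCP reads 0.128. The real fingertips are about 44 mm short of the stated tool frame, while laterally they line up with the handle. I'll go by the measured tips: open, then go down 44 mm more. Reported z for this tip height will then be about 0.084.

Call:
drive_tool(commands=[[[0,0,0,0],[0,0,0,0],[0,0,0,0],[0,0,0,0],[0,0,0,0],[0,0,0.03,0],[0,0,0.06,0],[0,0,0.088,0],[0,0,0.088,0],[0,0,0.088,0]]], jaw=100)

```text
t: 5.3
tool_pos: [0.5227, -0.2714, 0.0837]
orientation: [3.141, -0.001, -3.078]
force: [0.6, -0.1, 0.2]
opening: 0.0858
grip_force: 0.0
```

Call:
drive_tool(commands=[[[0,0,0,0],[0,0,0,0],[0,0,0,0],[0,0,0,0],[0,0,0,0],[0,0,0,0],[0,0,0,0],[0,0,0,0]]], jaw=0, force=30)

```text
t: 6.1
tool_pos: [0.5236, -0.2719, 0.0858]
orientation: [-3.14, 0.002, -3.078]
force: [-0.7, 0.4, 10.6]
opening: 0.0135
grip_force: 37.1
```

Run:
```python
from h import *
o=env.get_obs();print(o['torque'],o['tool_pos'],o['orientation'])
snap('side','s4')
b=cv2.imread('pics/s4.png')[100:230,260:420]
cv2.imwrite('pics/c4.png',cv2.resize(b,None,fx=3,fy=3))
```

```text
[ 0.28382524  0.12794724 -0.03018893] [ 0.5235531  -0.27185221  0.08579732] [-3.14044261e+00  2.06367087e-03 -3.07764992e+00]
```

View pics/c4.png

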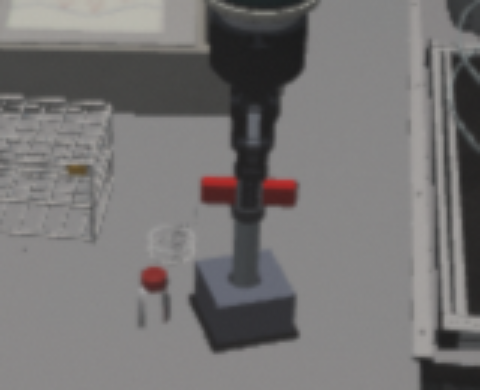

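The grip is on the handle, at (250,190) in the crop, but the fingertips press on the collar with about 10 N. I'll ease up 4 mm and regrip.

Call:
drive_tool(commands=[[[0,0,-0.008,0],[0,0,-0.008,0],[0,0,-0.008,0]]], jaw=30)

```text
t: 6.45
tool_pos: [0.5228, -0.2715, 0.0882]
orientation: [3.142, -0.0, -3.078]
force: [0.3, -0.6, -0.3]
opening: 0.0256
grip_force: 0.0
```

Call:
drive_tool(commands=[[[0,0,0,0],[0,0,0,0],[0,0,0,0],[0,0,0,0],[0,0,0,0]]], jaw=0)

```text
t: 6.95
tool_pos: [0.5228, -0.2715, 0.0881]
orientation: [3.141, -0.0, -3.078]
force: [-0.1, 0.1, -0.2]
opening: 0.0134
grip_force: 31.3
```

Call:
drive_tool(commands=[[[0,0,-0.02,0],[0,0,-0.08,0],[0,0,-0.16,0],[0,0,-0.16,0],[0,0,-0.16,0],[0,0,-0.16,0]]])

```text
t: 7.55
tool_pos: [0.5223, -0.2712, 0.1666]
orientation: [3.14, -0.002, -3.078]
force: [0.3, -0.1, -6.0]
opening: 0.0129
grip_force: 30.5
```

Run:
```python
from h import *
o=env.get_obs();print(o['torque'],o['tool_pos'],o['orientation'])
z=snap('side','s5')
w=cloud(z[1],z[2]); im=z[0].astype(int)
m=(im[...,0]>110)&(im[...,1]<60)&(w[...,2]>.15); p=w[m]
print('handle',len(p),np.percentile(p[:,2],[3,50,97]),cv2.minAreaRect((p[:,:2]*1000).astype(np.float32)))
to(.522,-.0262,o['tool_pos'][2],o['orientation'][2],o)
```

```text
[ 0.01825703 -0.08023303  0.02283785] [ 0.52227945 -0.27120968  0.16656498] [ 3.14034287e+00 -1.90264509e-03 -3.07765315e+00]
handle 62 [0.22063408 0.22416222 0.22642738] ((524.4067993164062, -270.0059814453125), (75.99269104003906, 12.646707534790039), 3.7056260108947754)
cmd [-0.0308  0.4891  0.0006] roll -0.0 dist 0.245009843876711
```

Lifted, and the tip is at about reported z − 0.082. Moving over the bore.

Call:
drive_tool(commands=[[[-0.004,0.06,0,0],[-0.012,0.14,0,0],[-0.02,0.22,0,0],[-0.02,0.3,0,0],[-0.025,0.38,0,0],[-0.029,0.45,0,0],[-0.031,0.489,0,0],[-0.031,0.489,0,0],[-0.031,0.489,0,0],[-0.031,0.489,0,0]]])

```text
t: 8.6
tool_pos: [0.5225, -0.0272, 0.1675]
orientation: [-3.142, -0.001, -3.078]
force: [0.0, 0.2, -4.9]
opening: 0.0134
grip_force: 30.5
```

Run:
```python
from h import *
o=env.get_obs();print(o['force'],o['torque'],o['tool_pos'],o['orientation'])
z=snap('side','s6'); snap('wrist','w6')
w=cloud(z[1],z[2]); im=z[0].astype(int)
m=(im[...,0]>110)&(im[...,1]<60)&(w[...,2]>.15); p=w[m]
print('handle',len(p),np.percentile(p[:,2],[3,50,97]),cv2.minAreaRect((p[:,:2]*1000).astype(np.float32)))
b=cv2.imread('pics/s6.png')[150:300,270:400]; a=cv2.imread('pics/w6.png')[80:380,180:460]
cv2.imwrite('pics/c6.png',np.hstack([cv2.resize(b,(390,450)),cv2.resize(a,(410,450))]))
to(.522,-.0262,.1375,o['orientation'][2],o)
```

```text
[ 0.04510618  0.15402563 -4.94294515] [-0.02844699  0.00266648  0.00241317] [ 0.5224921  -0.02719789  0.16753679] [-3.14153330e+00 -1.06821756e-03 -3.07821657e+00]
handle 122 [0.22238454 0.22477006 0.22686572] ((523.8495483398438, -25.637786865234375), (45.679813385009766, 64.85161590576172), 59.53006362915039)
cmd [0.0008 0.0021 0.0601] roll -0.0 dist 0.030057394225865723
```

View pics/c6.png

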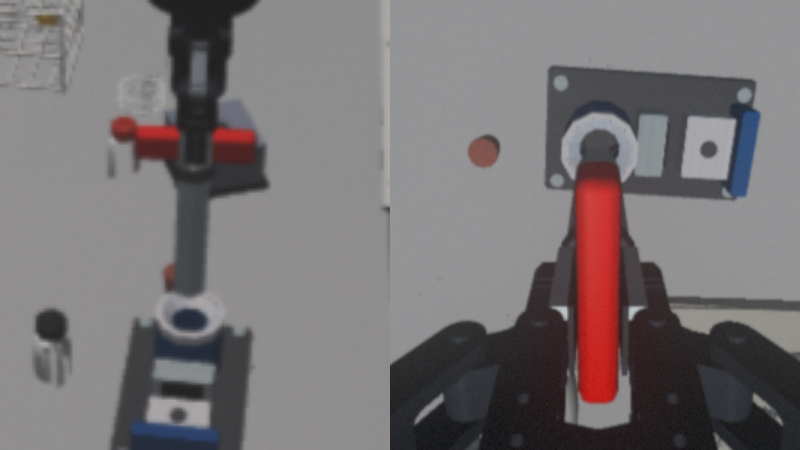

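The key hangs upright over the ring. In the crop the shank is at (190,290) over the ring at (190,315). I'll lower it in stages and watch the forces.

Call:
drive_tool(commands=[[[0.001,0.002,0.02,0],[0.001,0.002,0.04,0],[0.001,0.002,0.05,0],[0.001,0.002,0.056,0],[0.001,0.002,0.06,0],[0.001,0.002,0.06,0]]])

```text
t: 9.3
tool_pos: [0.5221, -0.0256, 0.1381]
orientation: [-3.142, -0.0, -3.078]
force: [0.2, -0.4, -4.9]
opening: 0.0133
grip_force: 30.4
```

Call:
drive_tool(commands=[[[0,0,0.004,0],[0,0,0.008,0],[0,0,0.008,0]]])

```text
t: 9.6
tool_pos: [0.5221, -0.0256, 0.1341]
orientation: [-3.141, -0.0, -3.078]
force: [-0.3, 0.0, -5.7]
opening: 0.0134
grip_force: 30.6
```

Call:
drive_tool(commands=[[[0,0,0.004,0],[0,0,0.008,0],[0,0,0.012,0],[0,0,0.012,0]]])

```text
t: 10.0
tool_pos: [0.5219, -0.0256, 0.1277]
orientation: [3.142, -0.001, -3.078]
force: [-1.8, -0.5, -6.2]
opening: 0.0134
grip_force: 30.4
```

Call:
drive_tool(commands=[[[0,0,0.006,0],[0,0,0.012,0],[0,0,0.018,0],[0,0,0.022,0],[0,0,0.022,0]]])

```text
t: 10.5
tool_pos: [0.522, -0.0256, 0.1167]
orientation: [3.141, -0.001, -3.078]
force: [-0.3, -0.3, -5.4]
opening: 0.0131
grip_force: 30.4
```

Call:
drive_tool(commands=[[[0,0,0.002,0],[0,0,0.004,0],[0,0,0.004,0]]])

```text
t: 10.8
tool_pos: [0.5221, -0.0256, 0.1151]
orientation: [-3.142, -0.0, -3.078]
force: [-0.8, -1.8, -5.6]
opening: 0.0132
grip_force: 30.5
```

Call:
drive_tool(commands=[[[0,0,0.002,0],[0,0,0.002,0],[0,0,0.002,0]]])

```text
t: 11.1
tool_pos: [0.5221, -0.0256, 0.1142]
orientation: [-3.142, -0.0, -3.078]
force: [-1.5, -1.5, -4.8]
opening: 0.0134
grip_force: 30.5
```

Call:
drive_tool(commands=[[[0,0,0.002,0],[0,0,0.002,0],[0,0,0.002,0]]])

```text
t: 11.4
tool_pos: [0.5221, -0.0256, 0.1131]
orientation: [3.142, -0.0, -3.078]
force: [-1.8, -0.5, -5.8]
opening: 0.013
grip_force: 30.5
```

Call:
drive_tool(commands=[[[0,0,0.001,0],[0,0,0.002,0],[0,0,0.002,0]]])

```text
t: 11.7
tool_pos: [0.5222, -0.0256, 0.1122]
orientation: [-3.142, 0.0, -3.078]
force: [-1.8, -1.0, -4.9]
opening: 0.0132
grip_force: 30.8
```

Call:
drive_tool(commands=[[[0,0,0.002,0],[0,0,0.002,0],[0,0,0.002,0]]])

```text
t: 12.0
tool_pos: [0.5224, -0.0256, 0.1118]
orientation: [-3.141, 0.001, -3.078]
force: [-3.1, -1.4, 4.5]
opening: 0.0133
grip_force: 31.8
```

Call:
drive_tool(commands=[[[0,0,0.002,0],[0,0,0.002,0],[0,0,0.002,0]]])

```text
t: 12.3
tool_pos: [0.5227, -0.0257, 0.1113]
orientation: [-3.141, 0.002, -3.078]
force: [-2.7, -1.5, 9.4]
opening: 0.0133
grip_force: 32.6
```

The key touched the face at tip ≈ 0.030, as expected. I'll lighten the bearing to about 5 N and turn clockwise in 4° steps.

Call:
drive_tool(commands=[[[0.001,0,-0.0022,0],[0.001,0,-0.0022,0],[0.001,0,-0.0022,0]]])

```text
t: 12.6
tool_pos: [0.5219, -0.0257, 0.1116]
orientation: [-3.141, 0.001, -3.078]
force: [-0.3, -1.0, 5.9]
opening: 0.0134
grip_force: 32.0
```

Call:
drive_tool(commands=[[[0,0,0,0.0444],[0,0,0,0.0444],[0,0,0,0.0444]]])

```text
t: 12.9
tool_pos: [0.5218, -0.0256, 0.1115]
orientation: [3.142, 0.0, 3.138]
force: [-1.0, -1.9, 5.2]
opening: 0.0131
grip_force: 32.0
```

Call:
drive_tool(commands=[[[0,0,0,0.0444],[0,0,0,0.0444],[0,0,0,0.0444]]])

```text
t: 13.2
tool_pos: [0.5217, -0.0256, 0.1113]
orientation: [3.142, 0.0, 3.069]
force: [-1.0, -0.1, 4.0]
opening: 0.0131
grip_force: 31.8
```

Call:
drive_tool(commands=[[[0,0,0,0.0444],[0,0,0,0.0444],[0,0,0,0.0444]]])

```text
t: 13.5
tool_pos: [0.5213, -0.0257, 0.1106]
orientation: [-3.141, -0.001, 2.999]
force: [0.4, -1.5, -5.8]
opening: 0.0132
grip_force: 30.6
```

Fz is back to free weight at yaw 3.0, so the key has entered the socket. Lowering to check.

Call:
drive_tool(commands=[[[0,0,0.002,0],[0,0,0.004,0],[0,0,0.004,0]]])

```text
t: 13.8
tool_pos: [0.5216, -0.0257, 0.1091]
orientation: [-3.142, -0.0, 2.997]
force: [0.1, -1.5, -3.3]
opening: 0.0135
grip_force: 30.8
```

Call:
drive_tool(commands=[[[0,0,0.002,0],[0,0,0.004,0],[0,0,0.004,0]]])

```text
t: 14.1
tool_pos: [0.5217, -0.0256, 0.1074]
orientation: [-3.142, 0.0, 2.996]
force: [-0.5, -1.4, -0.3]
opening: 0.0132
grip_force: 31.3
```

```bash
python3 -c "
from h import *
o=env.get_obs();print(o['torque'],o['force'],o['tool_pos'])"
```

```text
[-0.41880805  0.20870149 -0.0299705 ] [-0.50961392 -1.40878443 -0.345131  ] [ 0.52167261 -0.02564131  0.10738912]
```

Call:
drive_tool(commands=[[[0,0,0,0.03],[0,0,0,0.03],[0,0,0,0.03]]])

```text
t: 14.4
tool_pos: [0.5215, -0.0256, 0.107]
orientation: [-3.142, -0.0, 2.95]
force: [0.4, -1.1, -5.1]
opening: 0.0136
grip_force: 30.6
```

Call:
drive_tool(commands=[[[0,0,0.002,0],[0,0,0.004,0],[0,0,0.004,0]]])

```text
t: 14.7
tool_pos: [0.5215, -0.0256, 0.105]
orientation: [-3.142, -0.0, 2.949]
force: [-0.7, -2.0, -6.2]
opening: 0.013
grip_force: 30.5
```

Call:
drive_tool(commands=[[[0,0,0.002,0],[0,0,0.004,0],[0,0,0.004,0]]])

```text
t: 15.0
tool_pos: [0.5216, -0.0256, 0.1031]
orientation: [-3.142, -0.0, 2.949]
force: [-0.1, -0.8, -5.3]
opening: 0.0133
grip_force: 30.6
```

```bash
python3 -c "
from h import *
o=env.get_obs();print(o['torque'],o['force'],o['tool_pos'])"
```

```text
[-0.4186746   0.1773403   0.01129636] [-0.05633803 -0.79828709 -5.27281793] [ 0.52158427 -0.02562106  0.10314423]
```

Call:
drive_tool(commands=[[[0,-0.001,0.002,0],[0,-0.001,0.004,0],[0,-0.001,0.004,0]]])

```text
t: 15.3
tool_pos: [0.5215, -0.0261, 0.1011]
orientation: [3.141, -0.0, 2.949]
force: [-0.7, -0.6, -6.2]
opening: 0.0134
grip_force: 30.5
```

Call:
drive_tool(commands=[[[0,0,0.002,0],[0,0,0.002,0],[0,0,0.002,0]]])

```text
t: 15.6
tool_pos: [0.5215, -0.0261, 0.1003]
orientation: [3.142, -0.0, 2.949]
force: [-0.3, 0.2, -5.4]
opening: 0.0137
grip_force: 30.5
```

```bash
python3 -c "
from h import *
o=env.get_obs();print(o['torque'],o['force'],o['tool_pos'])"
```

```text
[-0.0863206   0.16124172  0.04036496] [-0.30884676  0.1976475  -5.38540017] [ 0.52151856 -0.02609522  0.10025061]
```

The key is home, tip ≈ 0.018, with no load. Turning clockwise gently.

Call:
drive_tool(commands=[[[0,0,0,0.0225],[0,0,0,0.045],[0,0,0,0.0675],[0,0,0,0.09],[0,0,0,0.1125],[0,0,0,0.135],[0,0,0,0.1575],[0,0,0,0.18],[0,0,0,0.18]]])

```text
t: 16.5
tool_pos: [0.5215, -0.0261, 0.1003]
orientation: [3.142, -0.0, 2.666]
force: [-0.3, -0.0, -6.2]
opening: 0.0134
grip_force: 30.5
```

```bash
python3 -c "
from h import *
o=env.get_obs();print(o['torque'],o['force'],o['tool_pos'],o['orientation'])"
```

```text
[-0.07720445  0.04870847 -0.0095356 ] [-0.26705172 -0.04276084 -6.15673982] [ 0.52154389 -0.02609181  0.10027428] [ 3.14157248e+00 -5.88473835e-05  2.66585301e+00]
```

Call:
drive_tool(commands=[[[0,0,0,0.0225],[0,0,0,0.045],[0,0,0,0.0675],[0,0,0,0.09],[0,0,0,0.1125],[0,0,0,0.135],[0,0,0,0.1575],[0,0,0,0.18]]])

```text
t: 17.3
tool_pos: [0.5216, -0.0261, 0.1003]
orientation: [3.141, -0.0, 2.383]
force: [0.3, -0.4, -5.9]
opening: 0.0133
grip_force: 30.5
```

Run:
```python
from h import *
o=env.get_obs();print(o['torque'],o['force'],o['orientation'])
z=snap('wrist','w7')
b=cv2.imread('pics/w7.png')[60:360,160:480]
cv2.imwrite('pics/c7.png',cv2.resize(b,None,fx=2,fy=2))
```

```text
[-0.03843479  0.06147     0.08593949] [ 0.32247254 -0.40010842 -5.85856418] [ 3.14146852e+00 -3.12734740e-05  2.38349892e+00]
```

View pics/c7.png

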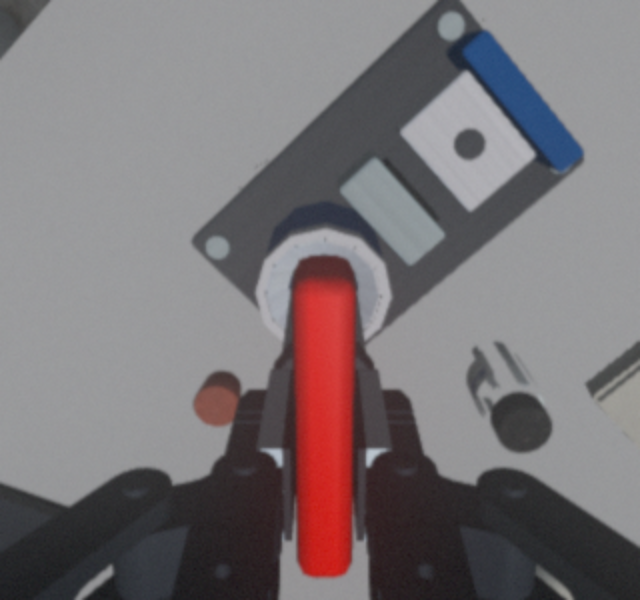

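In the crop the handle is at (325,400), and the jaw at (390,210) still has a gap to the specimen at (470,145). The torque of 0.086 N m matches a turning screw. Continuing.

Call:
drive_tool(commands=[[[0,0,0,0.02],[0,0,0,0.04],[0,0,0,0.06],[0,0,0,0.08],[0,0,0,0.1],[0,0,0,0.12],[0,0,0,0.14],[0,0,0,0.16],[0,0,0,0.18],[0,0,0,0.2],[0,0,0,0.22]]])

```text
t: 18.45
tool_pos: [0.5216, -0.0261, 0.1003]
orientation: [3.141, -0.0, 2.039]
force: [0.0, 0.4, -6.2]
opening: 0.0134
grip_force: 30.5
```

Run:
```python
from h import *
o=env.get_obs();print(o['torque'],o['force'],o['orientation'],o['qpos'])
def gap(f):
    z=np.load(f'pics/{f}.npz'); w=cloud(z['d'],z); g=z['im'].astype(int).sum(2)
    # brightness along clamp y at x near .5215 on jaw/specimen tops
    m=(abs(w[...,0]-.5215)<.012)&(w[...,2]>.02)&(w[...,2]<.056)&(w[...,1]>0)&(w[...,1]<.075)
    y=w[...,1][m]; h,e=np.histogram(y,np.arange(0,.076,.002)); s,_=np.histogram(y,e,weights=g[m]); zz,_=np.histogram(y,e,weights=w[...,2][m])
    print(f,[(round(a*1000),int(b/c),round(1000*k/c)) for a,b,c,k in zip(e,s,h,zz) if c])
snap('wrist','w8')
gap('w1');gap('w7'); gap('w8')
```

```text
[ 0.04109311 -0.03877934  0.08588998] [ 0.03066198  0.37080026 -6.22104158] [ 3.14146384e+00 -1.26125790e-05  2.03863400e+00] [-9.88880446e-02 -1.81370855e-01  1.88226481e+00  8.04807564e-05
  1.44059679e+00 -5.66736160e-01]
w1 [(0, 390, 36), (2, 398, 37), (4, 405, 37), (6, 402, 37), (8, 397, 37), (10, 401, 37), (12, 406, 37), (14, 406, 37), (16, 406, 37), (18, 365, 36), (20, 224, 34), (32, 247, 27), (34, 435, 33), (36, 470, 33), (38, 467, 33), (40, 471, 33), (42, 471, 33), (44, 442, 34), (46, 381, 34), (48, 355, 34), (50, 355, 35), (52, 358, 35), (54, 392, 34), (56, 451, 33), (58, 469, 33), (60, 469, 33), (62, 474, 33), (64, 475, 34), (66, 277, 37), (68, 226, 45), (70, 238, 45), (72, 237, 45)]
w7 [(0, 295, 35), (2, 415, 37), (4, 441, 37), (6, 448, 37), (8, 443, 37), (10, 438, 37), (12, 445, 37), (14, 449, 37), (16, 447, 37), (18, 449, 37), (20, 371, 35), (22, 171, 32), (32, 306, 31), (34, 485, 33), (36, 523, 33), (38, 519, 33), (40, 523, 33), (42, 525, 33), (44, 502, 33), (46, 413, 34), (48, 387, 35), (50, 382, 35), (52, 388, 35), (54, 432, 34), (56, 502, 33), (58, 523, 33), (60, 524, 33), (62, 528, 33), (64, 534, 33), (66, 320, 37), (68, 233, 45), (70, 249, 45), (72, 248, 45)]
w8 [(2, 315, 36), (4, 420, 37), (6, 441, 37), (8, 447, 37), (10, 440, 37), (12, 436, 37), (14, 444, 37), (16, 448, 37), (18, 446, 37), (20, 450, 37), (22, 328, 35), (24, 155, 30), (32, 324, 32), (34, 479, 33), (36, 521, 33), (38, 517, 33), (40, 521, 33), (42, 523, 33), (44, 496, 34), (46, 418, 34), (48, 390, 35), (50, 379, 35), (52, 388, 35), (54, 428, 34), (56, 502, 33), (58, 521, 33), (60, 522, 33), (62, 526, 33), (64, 532, 33), (66, 378, 36), (68, 231, 45), (70, 249, 45), (72, 249, 45)]
```

The torque reads 0.086 N m, as it should. I'll use the jaw travel to gauge the screw angle precisely before going near the stop.

```bash
cat >> h.py <<'E'
def edges(f):
    z=np.load(f'pics/{f}.npz'); g=z['im'].astype(np.float32).sum(2); T=np.linalg.inv(z['pose']); out=[]
    ys=np.arange(-.005,.075,.0002); xs=np.arange(.510,.5331,.0005)
    for h in (.038,.034):
        X,Y=np.meshgrid(xs,ys); p=np.stack([X,Y,np.full_like(X,h),np.ones_like(X)],-1)@T.T
        u=(p[...,0]/p[...,2]*z['fx']+z['cx']).astype(np.float32); v=(p[...,1]/p[...,2]*z['fy']+z['cy']).astype(np.float32)
        out.append(np.median(cv2.remap(g,u,v,cv2.INTER_LINEAR),1))
    a,b=out; i=ys<.03; k=np.nonzero((a>280)&i)[0]; j1=ys[k[-1]]; j0=ys[k[0]]
    k=np.nonzero((b>300)&(ys>.026))[0]; s0=ys[k[0]]; s1=ys[k[-1]]
    print(f,'jaw',j0.round(4),j1.round(4),'spec',s0.round(4),s1.round(4),'gap',round(s0-j1,4)); return a,b
E
python3 - <<'E'
from h import *
for f in ('w1','w7','w8'): a,b=edges(f); 
print(a[::10].astype(int))
o=env.get_obs();print(o['t'],o['torque'])
b=cv2.imread('pics/w8.png')[60:310,240:520]
cv2.imwrite('pics/c8.png',cv2.resize(b,None,fx=2.4,fy=2.4))
E
```

```text
w1 jaw -0.005 0.0194 spec 0.0334 0.0674 gap 0.014
w7 jaw -0.005 0.0216 spec 0.0336 0.0676 gap 0.012
w8 jaw 0.0038 0.0236 spec 0.0338 0.0678 gap 0.0102
[257 177 172 174 194 417 440 448 441 435 443 448 446 451 390 160 176 232
 232 233 472 521 518 521 523 525 511 446 397 455 521 519 522 521 530 530
 434 214 249 250]
18.5 [-0.05998314  0.0126834   0.05282199]
```

View pics/c8.png

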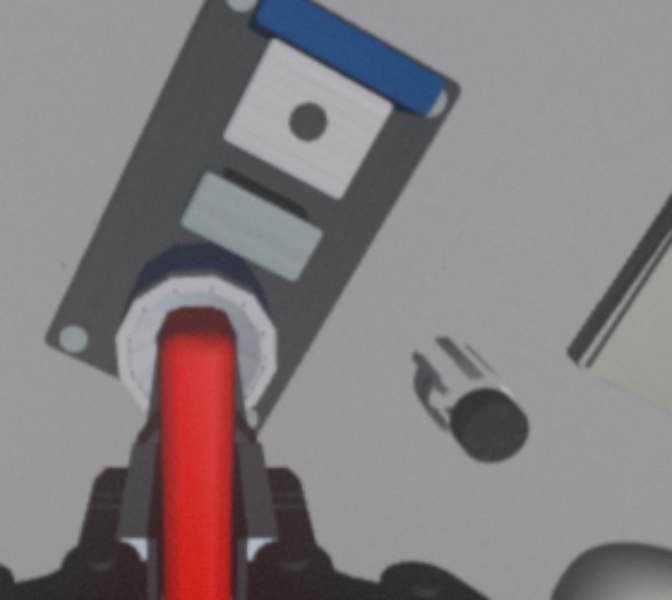

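The jaw travels about 5.2 mm/rad, so the screw has turned about 0.73 rad so far. A rubber pad in front of the jaw hides the true gap. I'll measure the torque noise and the rotational stiffness before approaching the stop.

```bash
cat >> h.py <<'E'
def tq(n=6):
    L=[]
    for _ in range(n): viewer.camera('side'); L.append(env.get_obs()['torque'][2])
    o=env.get_obs(); print('t',o['t'],'yaw',o['orientation'][2].round(4),'tz',np.round(L,3),'mean',np.mean(L).round(4),'F',o['force'].round(1))
E
python3 -c "
from h import *
tq()"
```

```text
t 18.8 yaw 2.039 tz [ 0.059 -0.014  0.031  0.046 -0.007  0.012] mean 0.021 F [ 0.6  0.5 -5.8]
```

Call:
drive_tool(commands=[[[0,0,0,-0.004]]])

```text
t: 18.9
tool_pos: [0.5215, -0.0261, 0.1003]
orientation: [-3.142, -0.0, 2.045]
force: [-0.4, 0.2, -6.3]
opening: 0.0134
grip_force: 30.5
```

```bash
python3 -c "
from h import *
tq()"
```

```text
t 19.2 yaw 2.0445 tz [-0.041  0.042  0.044 -0.022  0.032  0.005] mean 0.01 F [-0.5 -0.8 -6.9]
```

Call:
drive_tool(commands=[[[0,0,0,-0.004]]])

```text
t: 19.3
tool_pos: [0.5215, -0.0261, 0.1003]
orientation: [3.142, 0.0, 2.051]
force: [0.3, -0.4, -5.6]
opening: 0.0135
grip_force: 30.5
```

```bash
python3 -c "
from h import *
tq()"
```

```text
t 19.6 yaw 2.0507 tz [-0.015  0.012 -0.005  0.026  0.043  0.008] mean 0.0117 F [-0.4  0.2 -6.1]
```

Static torque relaxes to about 0.02 in free turning, so a persistent torque will mark the stop. I'll check the profile of the gap as well.

Run:
```python
from h import *
snap('side','s9'); snap('wrist','w9')
for f in ('w8','w9','s0','s9'):
    f={'s0':'side0'}.get(f,f); z=np.load(f'pics/{f}.npz'); w=cloud(z['d'],z); g=z['im'].astype(int).sum(2)
    m=(abs(w[...,0]-.522)<.010)&(w[...,1]>.012)&(w[...,1]<.042)&(w[...,2]<.05)
    L=sorted(zip(w[...,1][m],w[...,2][m],g[m])); L=np.array(L)
    print(f); 
    for y in np.arange(.014,.042,.001):
        q=L[abs(L[:,0]-y)<.0005]
        if len(q): print(' ',round(y*1000),len(q),'z',np.percentile(q[:,1]*1000,[5,50,95]).round(1),'g',int(q[:,2].mean()),end=';')
    print()
```

```text
w8
  14 32 z [35.5 36.5 37.7] g 441;  15 32 z [35.8 36.6 37.7] g 444;  16 32 z [35.9 36.7 37.4] g 447;  17 31 z [35.8 36.9 37.8] g 448;  18 33 z [35.7 36.5 37.5] g 448;  19 35 z [35.5 36.7 37.9] g 445;  20 36 z [35.4 36.5 37.3] g 446;  21 31 z [35.4 36.8 37.6] g 452;  22 36 z [34.9 36.4 37.5] g 447;  23 38 z [32.4 34.4 36.1] g 343;  24 34 z [32.3 33.8 34.8] g 189;  25 91 z [10.4 22.6 33.8] g 165;  26 26 z [10.3 11.2 12.1] g 229;  27 28 z [ 9.7 11.  12. ] g 233;  28 28 z [10.  11.2 12.1] g 232;  29 31 z [10.  11.2 12.1] g 233;  30 27 z [ 9.9 11.  11.9] g 232;  31 27 z [10.5 11.2 12.2] g 232;  32 26 z [ 9.9 11.2 12.2] g 244;  34 30 z [31.6 32.4 33.5] g 367;  35 36 z [32.2 33.2 34.1] g 493;  36 33 z [32.2 33.  33.9] g 518;  37 34 z [32.4 33.1 34.2] g 521;  38 35 z [31.8 33.1 34.4] g 523;  39 33 z [31.9 33.  33.9] g 517;  40 35 z [32.4 33.3 34.1] g 514;  41 36 z [32.1 33.2 34.3] g 521;  42 17 z [32.7 33.3 34.1] g 523;
w9
  14 33 z [35.5 36.8 37.6] g 439;  15 34 z [35.3 36.7 37.6] g 445;  16 32 z [36.3 36.8 37.7] g 447;  17 33 z [35.6 36.7 37.6] g 448;  18 30 z [35.9 36.7 37.5] g 448;  19
[... 1448 characters left out ...]
 z [36.2 38.6 39.8] g 428;  15 2 z [35.9 36.7 37.5] g 429;  16 6 z [35.9 38.7 39.9] g 430;  17 1 z [36.4 36.4 36.4] g 427;  18 5 z [37.9 38.2 39.4] g 429;  19 4 z [34.7 36.2 39. ] g 409;  20 7 z [32.2 36.8 38.9] g 347;  22 9 z [24.9 34.7 38.9] g 254;  23 12 z [23.9 29.3 39.3] g 220;  24 12 z [25.5 33.3 38.8] g 189;  25 9 z [25.6 28.9 34.4] g 165;  26 5 z [30.2 35.4 36.1] g 123;  27 1 z [33.9 33.9 33.9] g 111;  33 2 z [33.1 33.3 33.5] g 378;  34 2 z [32.  32.3 32.6] g 487;  35 3 z [32.8 35.  35.5] g 436;  36 2 z [34.2 34.5 34.8] g 505;  37 1 z [35.1 35.1 35.1] g 496;  38 5 z [33.9 35.  35.4] g 507;  39 5 z [33.2 33.7 34. ] g 486;  40 3 z [33.2 35.5 36.8] g 505;  41 5 z [33.  34.1 35.6] g 484;
```

Call:
drive_tool(commands=[[[0,0,0,0.012],[0,0,0,0.024],[0,0,0,0.036],[0,0,0,0.048],[0,0,0,0.06],[0,0,0,0.072]]])

```text
t: 20.3
tool_pos: [0.5216, -0.0261, 0.1003]
orientation: [3.142, -0.0, 1.936]
force: [0.3, 0.3, -6.4]
opening: 0.0134
grip_force: 30.5
```

Run:
```python
from h import *
tq(4); snap('wrist','w10'); edges('w9'); edges('w10')
```

```text
t 20.5 yaw 1.9377 tz [ 0.017 -0.02   0.025  0.002] mean 0.0061 F [ 0.2  0.3 -5.6]
w9 jaw 0.0038 0.0236 spec 0.0338 0.0678 gap 0.0102
w10 jaw 0.0044 0.0242 spec 0.0338 0.0678 gap 0.0096
```

The socket fit, the drop angle and the jaw travel together put the screw at about s0 + 0.88. To feel the stop gently, I'll open the jaw a little, so that the handle rides loose between the pads and the pad force acts as a torque gauge (0.08 N m ≈ 4 N).

Call:
drive_tool(commands=[[[0,0,0,0],[0,0,0,0],[0,0,0,0]]], jaw=17.5, force=20)

```text
t: 20.85
tool_pos: [0.5218, -0.0261, 0.1008]
orientation: [3.141, 0.0, 1.938]
force: [0.0, 0.3, 0.7]
opening: 0.0148
grip_force: 0.0
```

Call:
drive_tool(commands=[[[0,0,0,0.01],[0,0,0,0.02],[0,0,0,0.02]]])

```text
t: 21.15
tool_pos: [0.5216, -0.0261, 0.1004]
orientation: [3.142, 0.0, 1.905]
force: [0.2, 0.7, -0.3]
opening: 0.0147
grip_force: 0.0
```

Call:
drive_tool(commands=[[[0,0,0,0.006],[0,0,0,0.012]]])

```text
t: 21.35
tool_pos: [0.5215, -0.0261, 0.1003]
orientation: [-3.142, -0.0, 1.887]
force: [-0.2, -0.2, -0.1]
opening: 0.0154
grip_force: 2.4
```

Call:
drive_tool(commands=[[[0,0,0,0.006],[0,0,0,0.012]]])

```text
t: 21.55
tool_pos: [0.5216, -0.0261, 0.1003]
orientation: [3.142, 0.0, 1.868]
force: [0.2, -0.7, 0.6]
opening: 0.0151
grip_force: 2.6
```

The gauge works: 2.5 N of pad force while the screw turns, with soft give in the fingers. Continuing in small steps.

Call:
drive_tool(commands=[[[0,0,0,0.006],[0,0,0,0.012]]])

```text
t: 21.75
tool_pos: [0.5216, -0.0261, 0.1003]
orientation: [3.142, 0.0, 1.849]
force: [-0.4, -0.2, 0.3]
opening: 0.0151
grip_force: 2.6
```

Call:
drive_tool(commands=[[[0,0,0,0.006],[0,0,0,0.012]]])

```text
t: 21.95
tool_pos: [0.5215, -0.0261, 0.1003]
orientation: [3.142, 0.0, 1.83]
force: [-1.1, -0.8, 0.0]
opening: 0.0147
grip_force: 2.6
```

Call:
drive_tool(commands=[[[0,0,0,0.006],[0,0,0,0.012]]])

```text
t: 22.15
tool_pos: [0.5216, -0.0261, 0.1003]
orientation: [3.142, -0.0, 1.811]
force: [0.1, 0.9, 1.1]
opening: 0.0152
grip_force: 2.6
```

Call:
drive_tool(commands=[[[0,0,0,0.006],[0,0,0,0.012]]])

```text
t: 22.35
tool_pos: [0.5215, -0.0261, 0.1003]
orientation: [3.142, 0.0, 1.792]
force: [-0.3, 0.8, 0.2]
opening: 0.0147
grip_force: 2.6
```

Call:
drive_tool(commands=[[[0,0,0,0.006]]])

```text
t: 22.45
tool_pos: [0.5215, -0.0261, 0.1003]
orientation: [3.142, 0.0, 1.783]
force: [-0.4, 0.2, 0.4]
opening: 0.0151
grip_force: 2.6
```

Call:
drive_tool(commands=[[[0,0,0,0.006],[0,0,0,0.012]]])

```text
t: 22.65
tool_pos: [0.5216, -0.0261, 0.1003]
orientation: [3.142, -0.0, 1.764]
force: [-0.3, 0.7, 1.0]
opening: 0.0149
grip_force: 2.6
```

Call:
drive_tool(commands=[[[0,0,0,0.006],[0,0,0,0.012]]])

```text
t: 22.85
tool_pos: [0.5215, -0.0261, 0.1003]
orientation: [-3.142, 0.0, 1.745]
force: [0.5, 0.5, 0.0]
opening: 0.0151
grip_force: 2.6
```

Call:
drive_tool(commands=[[[0,0,0,0.006],[0,0,0,0.012]]])

```text
t: 23.05
tool_pos: [0.5215, -0.0261, 0.1003]
orientation: [-3.142, 0.0, 1.726]
force: [-0.2, -0.1, -0.1]
opening: 0.0146
grip_force: 2.6
```

Call:
drive_tool(commands=[[[0,0,0,0.006],[0,0,0,0.012]]])

```text
t: 23.25
tool_pos: [0.5215, -0.0261, 0.1003]
orientation: [3.142, -0.0, 1.707]
force: [0.1, -0.4, 1.0]
opening: 0.0151
grip_force: 2.6
```

Call:
drive_tool(commands=[[[0,0,0,0.006],[0,0,0,0.012]]])

```text
t: 23.45
tool_pos: [0.5216, -0.0261, 0.1003]
orientation: [3.142, -0.0, 1.689]
force: [0.0, 0.1, 1.1]
opening: 0.0151
grip_force: 2.6
```

Call:
drive_tool(commands=[[[0,0,0,0.006],[0,0,0,0.012]]])

```text
t: 23.65
tool_pos: [0.5215, -0.0261, 0.1003]
orientation: [3.142, 0.0, 1.67]
force: [-0.4, -0.4, 0.9]
opening: 0.0151
grip_force: 2.6
```

Run:
```python
from h import *
snap('wrist','w11'); edges('w11'); o=env.get_obs(); print(o['grip_force'],o['qpos'][5])
z=np.load('pics/w11.npz'); w=cloud(z['d'],z); im=z['im'].astype(int)
m=(im[...,0]>110)&(im[...,1]<60)&(w[...,2]>.145); p=w[m]; r=cv2.minAreaRect((p[:,:2]*1000).astype(np.float32)); print(r,np.percentile(p[:,2],[5,50,95]))
```

```text
w11 jaw 0.0054 0.0254 spec 0.0338 0.0678 gap 0.0084
2.1860458995070076 -0.19726154917290528
((522.2838745117188, -25.225608825683594), (13.387334823608398, 78.41728973388672), 8.698319435119629) [0.15453567 0.15663698 0.15774749]
```

Call:
drive_tool(commands=[[[0,0,0,0.006],[0,0,0,0.01]]])

```text
t: 23.9
tool_pos: [0.5215, -0.0261, 0.1003]
orientation: [-3.142, -0.0, 1.654]
force: [0.2, 0.2, 1.1]
opening: 0.0147
grip_force: 2.5
```

Call:
drive_tool(commands=[[[0,0,0,0.006],[0,0,0,0.01]]])

```text
t: 24.1
tool_pos: [0.5215, -0.0261, 0.1003]
orientation: [3.142, 0.0, 1.638]
force: [0.7, 0.2, 0.7]
opening: 0.0151
grip_force: 2.6
```

Handle yaw is 1.72, its top at 0.158 shows it home, and the jaw has advanced 5.6 mm. I'll keep going until the stop is felt.

Call:
drive_tool(commands=[[[0,0,0,0.006],[0,0,0,0.01]]])

```text
t: 24.3
tool_pos: [0.5215, -0.0261, 0.1003]
orientation: [-3.142, 0.0, 1.623]
force: [-0.3, -0.1, 1.8]
opening: 0.0146
grip_force: 2.6
```

Call:
drive_tool(commands=[[[0,0,0,0.006],[0,0,0,0.01]]])

```text
t: 24.5
tool_pos: [0.5215, -0.0261, 0.1003]
orientation: [3.142, 0.0, 1.607]
force: [-0.2, 1.0, 1.7]
opening: 0.0152
grip_force: 2.6
```

Call:
drive_tool(commands=[[[0,0,0,0.004],[0,0,0,0.008]]])

```text
t: 24.7
tool_pos: [0.5216, -0.0261, 0.1003]
orientation: [3.142, 0.0, 1.595]
force: [-0.2, -0.5, 2.1]
opening: 0.015
grip_force: 2.6
```

Call:
drive_tool(commands=[[[0,0,0,0.004],[0,0,0,0.008]]])

```text
t: 24.9
tool_pos: [0.5216, -0.0261, 0.1003]
orientation: [3.142, 0.0, 1.582]
force: [-0.4, -0.2, 0.1]
opening: 0.0151
grip_force: 2.6
```

Call:
drive_tool(commands=[[[0,0,0,0.004],[0,0,0,0.008]]])

```text
t: 25.1
tool_pos: [0.5215, -0.0261, 0.1003]
orientation: [-3.142, 0.0, 1.57]
force: [1.0, 0.8, 1.8]
opening: 0.015
grip_force: 2.6
```

Run:
```python
from h import *
snap('wrist','w12'); edges('w12'); o=env.get_obs(); print(o['grip_force'],o['orientation'])
z=np.load('pics/w12.npz'); w=cloud(z['d'],z); im=z['im'].astype(int)
m=(im[...,0]>110)&(im[...,1]<60)&(w[...,2]>.145); p=w[m]; r=cv2.minAreaRect((p[:,:2]*1000).astype(np.float32)); print(r,np.percentile(p[:,2],[5,50,95]))
```

```text
w12 jaw 0.0058 0.0258 spec 0.034 0.0678 gap 0.0082
2.3054482783481944 [ 3.14155202e+00 -4.98135559e-05  1.56910364e+00]
((522.3267211914062, -24.97728729248047), (13.387197494506836, 77.64306640625), 2.961921453475952) [0.15458537 0.15665695 0.15778463]
```

Call:
drive_tool(commands=[[[0,0,0,0.004],[0,0,0,0.008]]])

```text
t: 25.35
tool_pos: [0.5215, -0.0261, 0.1003]
orientation: [-3.142, -0.0, 1.557]
force: [0.2, -0.6, 0.7]
opening: 0.0149
grip_force: 2.5
```

Call:
drive_tool(commands=[[[0,0,0,0.004],[0,0,0,0.008]]])

```text
t: 25.55
tool_pos: [0.5215, -0.0261, 0.1003]
orientation: [3.142, 0.0, 1.544]
force: [-0.6, -1.2, 1.2]
opening: 0.015
grip_force: 2.6
```

Call:
drive_tool(commands=[[[0,0,0,0.004],[0,0,0,0.008]]])

```text
t: 25.75
tool_pos: [0.5216, -0.0261, 0.1003]
orientation: [3.142, -0.0, 1.532]
force: [0.2, 0.0, 0.7]
opening: 0.0147
grip_force: 2.6
```

Call:
drive_tool(commands=[[[0,0,0,0.004],[0,0,0,0.008]]])

```text
t: 25.95
tool_pos: [0.5216, -0.0261, 0.1003]
orientation: [3.142, 0.0, 1.519]
force: [0.0, -0.7, 1.2]
opening: 0.015
grip_force: 2.6
```

Call:
drive_tool(commands=[[[0,0,0,0.004],[0,0,0,0.008]]])

```text
t: 26.15
tool_pos: [0.5215, -0.0261, 0.1003]
orientation: [-3.142, 0.0, 1.507]
force: [0.4, 0.2, 0.6]
opening: 0.0149
grip_force: 2.6
```

Call:
drive_tool(commands=[[[0,0,0,0.004],[0,0,0,0.008]]])

```text
t: 26.35
tool_pos: [0.5216, -0.0261, 0.1003]
orientation: [3.142, -0.0, 1.494]
force: [0.2, 0.3, 1.4]
opening: 0.0151
grip_force: 2.6
```

```bash
cat > m.py <<'E'
from h import *
import sys
f=sys.argv[1]; snap('wrist',f); edges(f); o=env.get_obs(); print(o['grip_force'],o['orientation'],o['torque'])
z=np.load(f'pics/{f}.npz'); w=cloud(z['d'],z); im=z['im'].astype(int)
m=(im[...,0]>110)&(im[...,1]<60)&(w[...,2]>.145); p=w[m]; print(cv2.minAreaRect((p[:,:2]*1000).astype(np.float32)),np.percentile(p[:,2],[5,50,95]))
E
python3 m.py w13
```

```text
w13 jaw 0.0062 0.0262 spec 0.0338 0.068 gap 0.0076
2.306734718440566 [3.14159099e+00 5.45355669e-05 1.49371417e+00] [ 0.01907868 -0.01184069  0.07224474]
((522.3876342773438, -25.312999725341797), (78.6366195678711, 13.363626480102539), 88.6397476196289) [0.15442419 0.15665725 0.15776786]
```

Call:
drive_tool(commands=[[[0,0,0,0.004],[0,0,0,0.008]]])

```text
t: 26.6
tool_pos: [0.5216, -0.0261, 0.1003]
orientation: [3.142, 0.0, 1.482]
force: [-0.1, 0.2, 0.0]
opening: 0.0148
grip_force: 3.3
```

Call:
drive_tool(commands=[[[0,0,0,0.004],[0,0,0,0.008]]])

```text
t: 26.8
tool_pos: [0.5215, -0.0261, 0.1003]
orientation: [3.142, -0.0, 1.469]
force: [0.5, -1.1, 2.3]
opening: 0.0151
grip_force: 4.9
```

The pad force rose from 2.6 to 4.9 N, so the stop has been reached. Backing off, opening and withdrawing upward.

Call:
drive_tool(commands=[[[0,0,0,-0.015],[0,0,0,-0.03],[0,0,0,-0.03]]])

```text
t: 27.1
tool_pos: [0.5215, -0.0261, 0.1002]
orientation: [-3.141, 0.0, 1.518]
force: [0.4, 0.9, -0.1]
opening: 0.0149
grip_force: 0.0
```

Call:
drive_tool(commands=[[[0,0,0,0],[0,0,0,0],[0,0,0,0],[0,0,0,0]]], jaw=60)

```text
t: 27.5
tool_pos: [0.5216, -0.0261, 0.1003]
orientation: [-3.142, -0.0, 1.517]
force: [0.2, -0.7, 0.4]
opening: 0.0513
grip_force: 0.0
```

Call:
drive_tool(commands=[[[0,0,-0.01,0],[0,0,-0.04,0],[0,0,-0.08,0],[0,0,-0.14,0],[0,0,-0.2,0],[0,0,-0.2,0],[0,0,-0.2,0],[0,0,-0.2,0]]])

```text
t: 28.3
tool_pos: [0.5213, -0.0261, 0.1999]
orientation: [-3.141, -0.0, 1.517]
force: [0.6, 0.4, -0.2]
opening: 0.0509
grip_force: 0.0
```

```bash
python3 m.py w14
python3 - <<'E'
import cv2,numpy as np
from h import *
snap('side','s14')
a=cv2.resize(cv2.imread('pics/w14.png'),(440,275)); b=cv2.resize(cv2.imread('pics/s14.png')[130:320,230:420],(350,350))
c=np.zeros((350,790,3),np.uint8); c[:275,:440]=a; c[:,440:]=b; cv2.imwrite('pics/c14.png',c)
E
```

```text
w14 jaw 0.0058 0.0264 spec 0.0334 0.0684 gap 0.007
0.0 [-3.14038588e+00 -5.37888279e-05  1.51658898e+00] [-0.024577   -0.02032609 -0.02032807]
((522.2921142578125, -24.24010467529297), (75.86541748046875, 12.982292175292969), 88.25305938720703) [0.1544979  0.15662964 0.1578916 ]
```

View pics/c14.png

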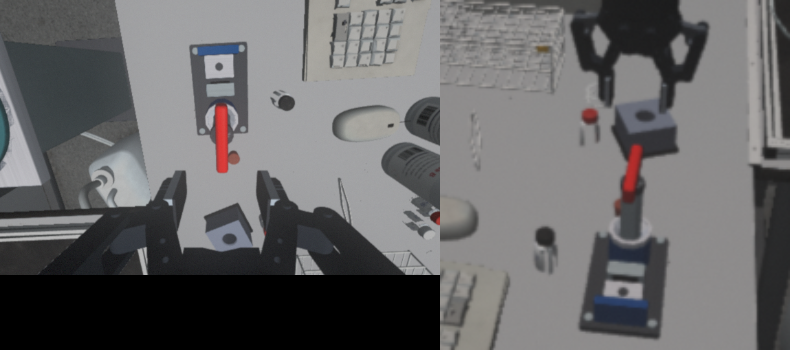

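The key stands upright in the boss, with its handle at (632,170) in the right-hand crop and its top at z 0.158, so it is home. The vials, stopper and cup are in place and the gripper is clear, so I'll hand in.

```bash
python3 -c "
from cell import env
print(env.sign_off())"
```

```text
the job is handed in; nothing more can be done
None
```

The job is handed in at about 28 s, result not yet shown: the key dropped home, the screw was turned clockwise until I felt its stop, and the key stands free and upright with the vials, stopper and cup undisturbed. A visible gap of about 7 mm remained between the jaw's top edge and the specimen at that stop.

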